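# Turn the house tallies home in a ratchet rack

### The arm

A 6-joint arm with a two-finger parallel gripper is mounted at the origin on the work surface. World frame = base frame: x ahead of the robot, y to its left, z up, the work surface at z = 0. Lengths are in m, angles in degrees, forces in N, time in s.
With the tool pointing down it reaches from about 0.4 to 0.825 m from the base axis. Payload 7 kg.
Tool frame: the origin (TCP) lies at the very end of the fingers, on their centre line; the grasp point (between the pads) lies behind it (r.grasp_offset is the z of the grasp point in the tool frame, in m); z points along the fingers, y is the direction in which the jaws open and shut (so a half turn about z gives the same grasp; the last joint's range is limited). The gripper opens to 88 mm and grips with 3 to 60 N. Pads are 19 mm wide; open, the fingers measure 130 mm over their backs; the gripper's body (78 mm by 193 mm) begins 47 mm behind the grasp point.
Start: joints at [-48.982, 20.546, 0.682, 0, -70.136, -16.507], TCP at [0.28, -0.614, 0.227] pointing down, gripper open.
Joint ranges: [-176.03, 176.03], [-82.01, 121.73], [-58.28, 71.71], [-173.87, 95.51], [-174.79, -0.11], [-173.66, 173.66]. Speed limits (degrees/s): [136.94, 136.94, 172.46, 180, 180, 180].

### API

Orientations are given as [roll, pitch, yaw] about the fixed x, y, z axes, in that order (R = Rz(yaw) Ry(pitch) Rx(roll)).
In Python, from plant import r gives the robot as it stands. The module is installed in compiled form; this text tells all that it offers.
- The arm moves only by the tool servo_tool, never from a script. Its argument "targets" is a list of rows, each an object of numbers: "dx", "dy", "dz": the shift along the world's x, y, z in cm; "spin": the turn about the world's z in rad; "grip": the opening in per cent of the stroke, from 0 (shut) to 100 (fully open). A call has exactly 10 rows; each row is the pose to reach, as a shift and turn from the pose commanded when the call began; what a row does not reach only later rows make up. A row lasts 1/12 s, in which the tool goes at most 41.7 mm and 7.16 degrees, less where a joint would pass 70% of its speed; a pose out of reach is approached as far as the arm can. A call with a gripper value outside its range is refused whole. The fingers move at their own pace and stop on an object; "squeeze" is the grip in N (left out, the last holds). Time passes only in rows, so rows that repeat a pose let the fingers close, or fill a call up. It gives the time, the measured TCP pose, the force and the opening at its end, in the units of the state.
- r.get_state(): the state, without advancing time (a new reading comes with each control period).
- r.capture(name): name is "scene" or "top"; returns the picture (384x512x3 uint8, blue, green, red); there is no depth.
- r.get_calibration(name): a dict with "K" (3x3 intrinsics, pixels), "extrinsics" (4x4, takes a point from camera to world coordinates). Camera axes: x right, y down, z forward; pixel columns grow to the right and rows downward; lengths in m; the calibration is good to about 2 mm. A picture is of the moment at which its call begins. get_calibration takes no time and is no camera call.
- r.close_job(): hands the job in, once; it reports no verdict.
Trained networks look in the newest picture that a camera, given by its name, has taken for a name from the list of things; names that differ only in an ending like _2 or _b are one class to them, and where a whole thing is asked for, a point or a joint stands for the part that bears it (a point fixed in the world has none). Each returns a list of dicts, best first, with "p" (0 to 1); they miss things now and then, are a little off and sometimes report something else, mostly with a low value. They report only what shows in the picture. A call takes as long as a camera call. They do not tell look-alikes from the thing itself.
- r.cut_out(name, camera): "mask" (384x512 bool, what is visible of it) and "extent" ([left, top, right, bottom] in pixels, round what is visible of it).
The state is a dict: "time_s": time; "joints": joint angles; "qd": joint speeds; "joint_torque": joint torques, N m; "tcp_pos": TCP position; "eef_rot": TCP orientation; "contact_force": force on the tool from outside, world axes, zero at the start; "moment": the same for the moment, N m; "gripper_width": finger opening in m.
Only numpy, scipy, OpenCV 4.12 (cv2) and the standard library are available. Lean on these libraries where they do the work, as an engineer would, in place of code of your own. Each camera call takes 0.05 s, during which the arm holds its last target. There are 200 camera calls.

### The job

Everyone in the building is home: flip the rack's pawl out of the teeth, slide the jaw back and turn or add tallies until every tally present, including one that may be standing on the ledge, stands in the rack's channel with its green face to the hall (away from the pegboard). Then slide the jaw fully home over their feet and leave the pawl flipped back into the teeth, so that the rack is locked. Leave the jar, the dish and the torch where they are.

Things in the scene. Friction and masses are not known exactly. Their poses are not given: they have to be found in the camera images.
- rack: Tally rack fixed to the ledge. Origin on the ledge under the middle of the closed channel; +x to the hall (away from the pegboard behind the robot), y along the channel, z up. Walnut base 12 mm thick, x -150 to 52, y -165 to 240 mm, is the channel floor. Four tallies fit side by side, e.g. at y = -112, -37, 37, 112 mm; channel ends open.
- wall_top (a point): Middle of the inner top edge of the fixed steel wall on the hall side of the channel: rack x = 23.5 mm, 34 mm above the ledge. The wall is 12 mm thick and 324 mm long (rack y).
- jaw (a joint): Steel jaw on the robot's side, 320 mm long: 0 = home, 0.06 m = fully back (rack -x, to the robot). About 3 N of friction; stays where left. Home, its face is at rack x = -23.5 mm, so the 44 mm feet have 3 mm of play. With the pawl in its teeth it can move home (the pawl clicks over) but not back. Behind the lip, top 36 mm up, it reaches 60 mm towards the robot.
- jaw_lip (a point): Middle of the lower edge of the jaw's lip, 30 mm above the ledge (lip 6 mm thick), moving with the jaw; at rack x = -12.5 mm when home. The lip overhangs the feet by 11 mm, so that no tally can be lifted or turned until the jaw is back by some 30 mm or more.
- jaw_grip (a point): Point in the jaw's black upright handle, 22 mm below its top. The handle is 24 mm thick (rack x), 40 mm wide (rack y), its top 88 mm above the ledge and its foot 36 mm. At rack x = -75 mm, y = 0 with the jaw home.
- pawl (a joint): Pawl lever hinged about a level line along rack y at rack x -58, y 195 mm, 36 mm up. 0 = engaged: lever leans 35 deg to the hall, nose in the teeth (below 0.15; about 0.3 = nose on a tooth). 1.3 rad = released: leans 40 deg to the robot. A weighted knob makes it fall to whichever side of upright (0.61) it is pushed and stay; under 1 N moves it.
- pawl_knob (a point): Centre of the yellow knob on the pawl lever: a cylinder 24 mm across, 24 mm long, lying along rack y, 70 mm from the hinge line. About 93 mm up and at rack x = -18 mm engaged; about 90 mm up and at rack x = -103 mm released.
- teeth (a point): First of five brass ratchet teeth, pitch 16 mm, tops 31 mm up, on a bar that moves with the jaw at rack y = 195 mm. The nose drops fully in only with the jaw within about 2 mm of home or of a whole number of pitches from home.
- tally_a_mid (a point): House tally, 0.18 kg: walnut foot 44 (x) x 55 (y) x 15 mm, on its middle an upright tablet 20 (x) x 55 (y) mm, 95 mm tall overall. One broad face and that half of the top edge are green, the opposite ones red. Point at its centre, 47.5 mm up; +x points out of the GREEN face, z up. Starts in the rack with its red face to the hall. May be absent.
- tally_b_mid (a point): House tally, 0.18 kg: walnut foot 44 (x) x 55 (y) x 15 mm, on its middle an upright tablet 20 (x) x 55 (y) mm, 95 mm tall overall. One broad face and that half of the top edge are green, the opposite ones red. Point at its centre, 47.5 mm up; +x points out of the GREEN face, z up. Starts in the rack with its red face to the hall. May be absent.
- tally_c_mid (a point): House tally, 0.18 kg: walnut foot 44 (x) x 55 (y) x 15 mm, on its middle an upright tablet 20 (x) x 55 (y) mm, 95 mm tall overall. One broad face and that half of the top edge are green, the opposite ones red. Point at its centre, 47.5 mm up; +x points out of the GREEN face, z up. Starts in the rack with its red face to the hall. May be absent.
- tally_d_mid (a point): House tally, 0.18 kg: walnut foot 44 (x) x 55 (y) x 15 mm, on its middle an upright tablet 20 (x) x 55 (y) mm, 95 mm tall overall. One broad face and that half of the top edge are green, the opposite ones red. Point at its centre, 47.5 mm up; +x points out of the GREEN face, z up. Starts in the rack with its green face to the hall. Always there.
- tally_e_mid (a point): House tally, 0.18 kg: walnut foot 44 (x) x 55 (y) x 15 mm, on its middle an upright tablet 20 (x) x 55 (y) mm, 95 mm tall overall. One broad face and that half of the top edge are green, the opposite ones red. Point at its centre, 47.5 mm up; +x points out of the GREEN face, z up. Starts standing on the ledge to the robot's right of the rack, at any yaw within 70 degrees. May be absent.
- jar: Bystander: glass jar with twist cap, 72 mm across, 110 mm tall; origin at the centre of its underside.
- dish: Bystander: speckled ceramic ring dish, 110 mm across, 30 mm tall; origin at the centre of its underside.
- torch: Bystander: black torch lying on the ledge, 150 mm long (its x), 36 mm tall; origin on the ledge under its middle.
Things that resemble listed ones, but are neither listed nor needed, are in the scene too. What is shaped like the part that bears tally_c_mid but turquoise is not meant. Leave any yellow look-alike of the part that bears tally_b_mid alone.

How it is judged:
By the outcome, as a careful person would: the job done as asked, in the order asked, and still so for the second after the job is handed in, with the robot touching nothing.
Of tally_a, tally_b, tally_c, tally_e only 2 to 3 are there at a start; the rules pass over those that are not, and their reading is None.
At some moment in a run one of tally_a, tally_b, tally_c, tally_d, tally_e may be knocked a few centimetres aside while the robot is not near it.
Once in a run the grip may slacken for a moment while it holds something.
It also fails if it takes over 210 s, if anything falls off the work surface, if the arm or the gripper's body presses on something with over 40 N, if the wrist force passes 120 N, or if a joint passes its speed limit or range.

## Working session

There is one attempt and no reset: what is moved stays moved. The work goes in short steps, Python scripts to look and compute and a tool call to move; the robot and the scene stay as the last step left them, time stands still between calls to the robot, and variables do not carry over. Pictures are saved under pics/ and viewed, about 12 in all and at most 16, crops included, and the job is handed in when it is done.

Besides the shell and the picture viewer there is one more tool, called after ">>>" by a JSON object that holds its "api" and its "payload", one argument or row to a line. servo_tool: Moves the arm, as the interface text tells. Its arguments: {"type":"object","properties":{"targets":{"type":"array"},"squeeze":{"type":"number"}},"required":["targets"]}

```bash
mkdir -p pics
python3 - <<'E'
from plant import r
import cv2,numpy as np
print(r.get_state())
for n in("scene","top"):
    im=r.capture(n); cv2.imwrite(f"pics/{n}0.png",cv2.resize(im,(800,600),interpolation=cv2.INTER_CUBIC)); c=r.get_calibration(n); print(n,np.round(c["K"],1).tolist(),np.round(c["extrinsics"],4).tolist())
print(r.grasp_offset)
E
```

```text
{'time_s': 0.0, 'joints': array([-4.89829995e+01,  2.05895486e+01,  6.34040843e-01, -2.11834925e-02,
       -7.01366826e+01, -1.65086965e+01]), 'qd': array([ 0.08209633, -0.00605648,  0.09242833,  0.06330456, -0.13208166,
       -0.00276216]), 'joint_torque': array([ 1.07157219e-03, -5.82715917e+01,  2.93065041e+01,  6.99700803e+00,
        7.05625236e-03, -1.87296123e-04]), 'tcp_pos': array([ 0.2797996 , -0.61373148,  0.22564268]), 'eef_rot': array([ 1.79905951e+02, -7.10647816e-03, -1.55498904e+02]), 'contact_force': array([0.03988581, 0.77858751, 0.06152756]), 'moment': array([ 0.01281591, -0.06973217, -0.01307352]), 'gripper_width': 0.0876325982930798}
scene [[359.0, 0.0, 253.4], [0.0, 359.0, 192.5], [0.0, 0.0, 1.0]] [[-0.6512, 0.6393, -0.4088, 1.1285], [0.7589, 0.5489, -0.3504, 0.442], [0.0004, -0.5384, -0.8427, 1.1013], [0.0, 0.0, 0.0, 1.0]]
top [[415.3, 0.0, 252.8], [0.0, 415.3, 190.8], [0.0, 0.0, 1.0]] [[-0.0779, -0.9734, 0.2154, 0.431], [-0.997, 0.0758, -0.0176, 0.025], [0.0008, -0.2161, -0.9764, 1.1387], [0.0, 0.0, 0.0, 1.0]]
-0.0188
```

View pics/scene0.png

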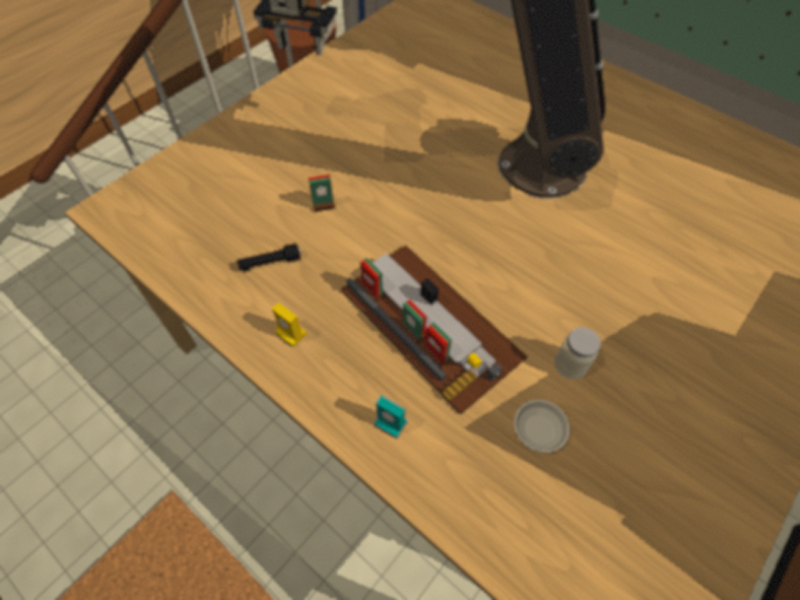

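View pics/top0.png

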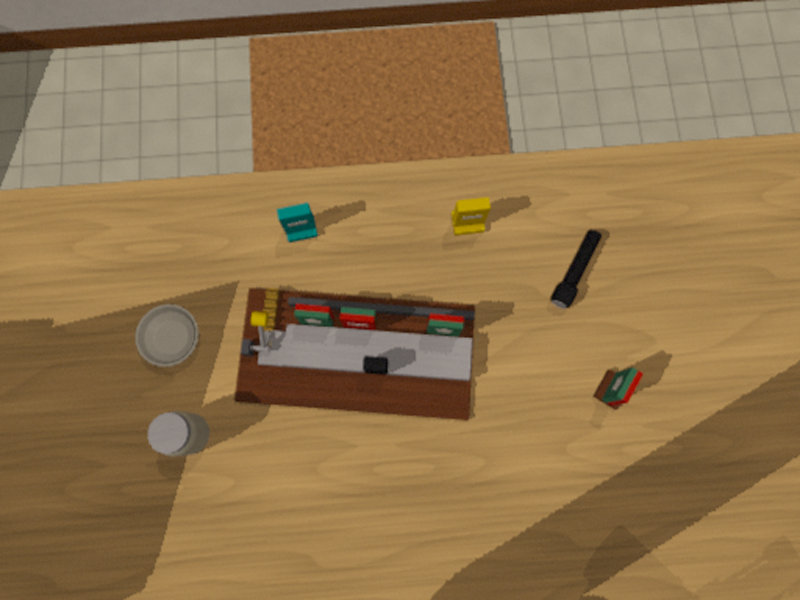

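Both pictures show three tallies in the rack. In the top view they are at (312,315) with red to the hall, (357,318) with green to the hall, and (445,325) with red to the hall. There is a free slot at about (400,320). A fourth tally stands on the ledge at (618,385). The turquoise one at (297,222) and the yellow one at (471,215) are look-alikes on the ledge, so I leave them alone.

```bash
cat > h.py <<'E'
from plant import r
import cv2,numpy as np
C={n:r.get_calibration(n) for n in("scene","top")}
def ray(n,uv):
    c=C[n];d=c["extrinsics"][:3,:3]@np.linalg.solve(c["K"],[uv[0],uv[1],1.]);return c["extrinsics"][:3,3],d
def at(n,uv,z):
    o,d=ray(n,uv);return (o+d*(z-o[2])/d[2])[:2]
def proj(n,p):
    c=C[n];E=c["extrinsics"];q=(np.atleast_2d(p)-E[:3,3])@E[:3,:3];q=q@c["K"].T;return q[:,:2]/q[:,2:]
def cent(m): ys,xs=np.nonzero(m);return xs.mean(),ys.mean()
E
python3 - <<'E'
from h import *
t=r.capture("top");s=r.capture("scene")
A=cv2.resize(t[175:275,140:320],None,fx=4.4,fy=4.4,interpolation=cv2.INTER_CUBIC)[:290]
A=cv2.resize(t[178:270,145:310],(800,446),interpolation=cv2.INTER_CUBIC)
B=cv2.resize(t[225:265,370:420],(190,152),interpolation=cv2.INTER_CUBIC)
D=cv2.resize(s[105:140,190:220],(130,152),interpolation=cv2.INTER_CUBIC)
F=cv2.resize(s[155:265,215:340],(173,152),interpolation=cv2.INTER_CUBIC)
pad=np.zeros((152,800,3),np.uint8);pad[:,:190]=B;pad[:,200:330]=D;pad[:,340:513]=F
cv2.imwrite("pics/crop1.png",np.vstack([A,pad]))
for nm in("rack","jaw_grip","pawl_knob","teeth","jaw","tally_e_mid"):
  for n in("top","scene"):
    for d in r.cut_out(nm,n)[:6]:
      if d["p"]>.3: print(nm,n,round(d["p"],2),np.round(d["extent"]),np.round(cent(d["mask"]),1),d["mask"].sum())
E
```

```text
rack top 0.84 [149. 181. 302. 271.] [227.  228.1] 9879
rack top 0.48 [187. 193. 216. 211.] [201.  201.2] 318
jaw_grip top 0.75 [164. 187. 303. 243.] [233.7 223.4] 3704
jaw_grip scene 0.76 [237. 160. 318. 259.] [277.  202.9] 1693
pawl_knob top 0.69 [162. 200. 172. 225.] [166.6 210.1] 184
teeth top 0.82 [164. 185. 302. 245.] [233.2 223.2] 3699
teeth scene 0.79 [238. 162. 316. 255.] [276.8 203.1] 1451
teeth scene 0.58 [232. 164. 247. 191.] [237.7 178.6] 291
teeth scene 0.37 [330. 259. 364. 289.] [346.4 272.6] 931
jaw top 0.85 [166. 186. 306. 247.] [233.2 223.2] 3807
jaw scene 0.6 [240. 160. 316. 256.] [276.6 202.5] 1537
tally_e_mid top 0.7 [158. 198. 174. 225.] [167.  210.3] 202
tally_e_mid top 0.68 [163. 186. 301. 242.] [233.6 223.5] 3615
tally_e_mid top 0.61 [379. 236. 412. 264.] [394.8 247.3] 527
tally_e_mid scene 0.7 [198. 111. 215. 133.] [205.6 122.8] 336
```

View pics/crop1.png

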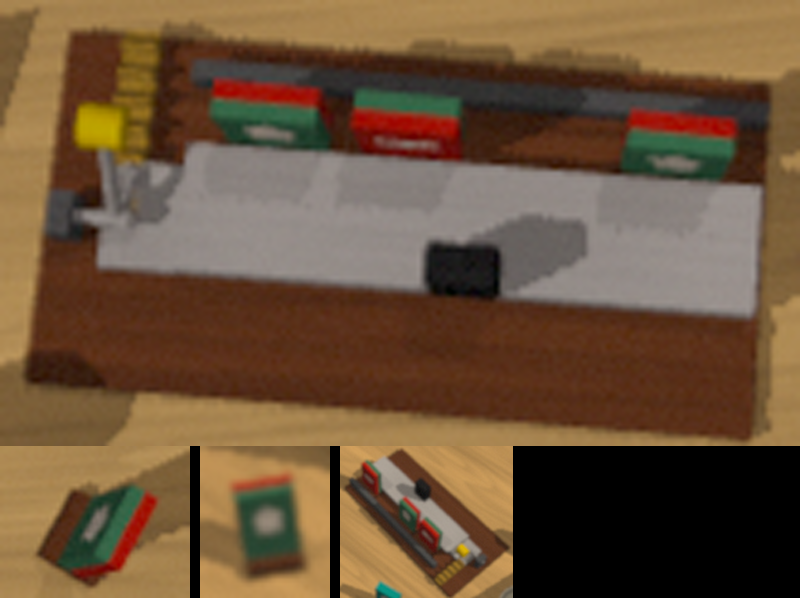

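```bash
cat >> h.py <<'E'
from scipy.optimize import minimize,least_squares
def boxes(p,yaw,z0=0):
    R=np.array([[np.cos(yaw),-np.sin(yaw)],[np.sin(yaw),np.cos(yaw)]]);out=[]
    for hx,z1,z2 in((.022,0,.015),(.010,.015,.095)):
        out.append(np.array([[*(R@[a*hx,b*.0275]+p),z0+z] for a in(1,-1) for b in(1,-1) for z in(z1,z2)]))
    return out
def sil(n,p,yaw,z0=0,k=4):
    m=np.zeros((384*k,512*k),np.uint8)
    for b in boxes(p,yaw,z0): cv2.fillConvexPoly(m,cv2.convexHull(np.round(proj(n,b)*k+k/2).astype(np.int32)),1)
    return cv2.resize(m.astype(np.float32),(512,384),interpolation=cv2.INTER_AREA)
def fit_tally(masks,x0):
    f=lambda v:sum(np.abs(sil(n,v[:2]/100,v[2])-m).sum()/m.sum() for n,m in masks)
    b=min((minimize(f,[x0[0]*100,x0[1]*100,y],method="Nelder-Mead",options=dict(initial_simplex=[[x0[0]*100+a,x0[1]*100+c,y+d] for a,c,d in((0,0,0),(2,0,0),(0,2,0),(0,0,.4))])) for y in np.radians(range(-80,81,40))),key=lambda s:s.fun)
    return b.x[:2]/100,np.degrees(b.x[2]),b.fun
E
python3 - <<'E'
from h import *
s=165/800.;cr=lambda u,v:(145+u*s-.5,178+v*92/446-.5)
L=np.array([[.052,.240],[.052,-.165],[-.150,-.165],[-.150,.240]])
W=np.array([at("top",cr(*q),.012) for q in((70,32),(770,82),(750,438),(28,382))])
f=lambda v:(L@np.array([[np.cos(v[2]),np.sin(v[2])],[-np.sin(v[2]),np.cos(v[2])]])+v[:2]-W).ravel()
o=least_squares(f,[.5,0,0]);x,y,a=o.x;print("rack",o.x,np.degrees(a),np.round(o.fun*1000,1))
np.save("rack.npy",o.x)
R=np.array([[np.cos(a),-np.sin(a)],[np.sin(a),np.cos(a)]])
for nm,q,z in(("t1",(268,98),.107),("t2",(408,107),.107),("t3",(683,128),.107),("grip",(463,252),.088),("knob",(100,125),.100)):
    w=at("top",cr(*q),z);print(nm,np.round(w,4),np.round(R.T@(w-o.x[:2]),4))
im=[]
t=r.capture("top");s_=r.capture("scene")
M=[]
for n in("top","scene"):
    for d in r.cut_out("tally_e_mid",n):
        u,v=cent(d["mask"])
        if (n=="top" and u>350) or (n=="scene" and u<220 and v<140): M.append((n,d["mask"].astype(np.float32)));break
x0=at("top",(395,247),.045);print(len(M),x0)
print("E",fit_tally(M,x0)); print("E top only",fit_tally(M[:1],x0))
E
```

```text
rack [ 0.63254005  0.03550606 -0.15247961] -8.736438349235037 [ 1.3  0.9  0.3 -1.1 -0.8 -2.3 -0.8  2.6]
t1 [0.6512 0.1417] [0.0024 0.1078]
t2 [0.6408 0.069 ] [0.0031 0.0344]
t3 [ 0.6185 -0.0731] [ 0.0026 -0.1095]
grip [0.5652 0.0462] [-0.0682  0.0003]
knob [0.6451 0.2311] [-0.0172  0.1952]
2 [ 0.49313815 -0.35447085]
E (array([ 0.49261586, -0.35659625]), np.float64(54.86061737840536), np.float64(0.2092774510383606))
E top only (array([ 0.4931642 , -0.35655758]), np.float64(54.26857304244093), np.float64(0.060576923191547394))
```

The rack is at about (0.633, 0.036) with yaw −8.7°, and tally e is at (0.493, −0.357) with yaw about 55°. I'm closing the gripper and moving to a point above the hall side of the pawl knob.

>>> {"api": "servo_tool", "payload": {
  "targets": [
    {"dx": 17, "dy": 36, "spin": -0.29, "grip": 0},
    {"dx": 17, "dy": 36, "spin": -0.29, "grip": 0},
    {"dx": 17, "dy": 36, "spin": -0.29, "grip": 0},
    {"dx": 17, "dy": 36, "spin": -0.29, "grip": 0},
    {"dx": 17, "dy": 36, "spin": -0.29, "grip": 0},
    {"dx": 17, "dy": 36, "spin": -0.29, "grip": 0},
    {"dx": 17, "dy": 36, "spin": -0.29, "grip": 0},
    {"dx": 17, "dy": 36, "spin": -0.29, "grip": 0},
    {"dx": 17, "dy": 36, "spin": -0.29, "grip": 0},
    {"dx": 17, "dy": 36, "spin": -0.29, "grip": 0}
  ],
  "squeeze": 20
}}

```text
validation failed for argument at $.ta...
```

```bash
cat > st.py <<'E'
from h import *
s=r.get_state();x,y,a=np.load("rack.npy");R=np.array([[np.cos(a),-np.sin(a)],[np.sin(a),np.cos(a)]])
print(round(s["time_s"],2),"tcp",np.round(s["tcp_pos"],4),"rackxy",np.round(R.T@(s["tcp_pos"][:2]-[x,y]),4),"rpy",np.round(s["eef_rot"],1),"j",np.round(s["joints"],1),"F",np.round(s["contact_force"],1),"w",round(s["gripper_width"],4))
E
python3 st.py
```

```text
1.0 tcp [ 0.28   -0.6142  0.2266] rackxy [-0.2498 -0.6957] rpy [-180.    -0.  -155.5] j [-49.   20.5   0.7   0.  -70.1 -16.5] F [0.6 0.3 1.5] w 0.0877
```

>>> {"api": "servo_tool", "payload": {
  "targets": [
    {"dx": 4, "dy": 8, "dz": 0, "spin": -0.06, "grip": 0},
    {"dx": 8, "dy": 16, "dz": 0, "spin": -0.12, "grip": 0},
    {"dx": 12, "dy": 24, "dz": 0, "spin": -0.18, "grip": 0},
    {"dx": 17, "dy": 36, "dz": 0, "spin": -0.29, "grip": 0},
    {"dx": 17, "dy": 36, "dz": 0, "spin": -0.29, "grip": 0},
    {"dx": 17, "dy": 36, "dz": 0, "spin": -0.29, "grip": 0},
    {"dx": 17, "dy": 36, "dz": 0, "spin": -0.29, "grip": 0},
    {"dx": 17, "dy": 36, "dz": 0, "spin": -0.29, "grip": 0},
    {"dx": 17, "dy": 36, "dz": 0, "spin": -0.29, "grip": 0},
    {"dx": 17, "dy": 36, "dz": 0, "spin": -0.29, "grip": 0}
  ],
  "squeeze": 20
}}

```text
time_s: 1.83
tcp_pos: [0.4512, -0.2511, 0.2271]
eef_rot: [-180.0, 0.1, -172.0]
contact_force: [0.5, -0.3, -0.3]
gripper_width: 0.0266
```

```bash
python3 st.py
```

```text
1.83 tcp [ 0.4512 -0.2511  0.2271] rackxy [-0.1357 -0.3108] rpy [-1.80e+02  1.00e-01 -1.72e+02] j [ -7.3   5.5 -19.1  -0.  -65.4 -74.7] F [ 0.5 -0.3 -0.3] w 0.0266
```

>>> {"api": "servo_tool", "payload": {
  "targets": [
    {"dx": 16, "dy": 36, "dz": 0, "spin": -0.29, "grip": 0},
    {"dx": 16, "dy": 36, "dz": 0, "spin": -0.29, "grip": 0},
    {"dx": 16, "dy": 36, "dz": 0, "spin": -0.29, "grip": 0},
    {"dx": 16, "dy": 36, "dz": 0, "spin": -0.29, "grip": 0},
    {"dx": 16, "dy": 36, "dz": 0, "spin": -0.29, "grip": 0},
    {"dx": 16, "dy": 36, "dz": 0, "spin": -0.29, "grip": 0},
    {"dx": 16, "dy": 36, "dz": 0, "spin": -0.29, "grip": 0},
    {"dx": 16, "dy": 36, "dz": 0, "spin": -0.29, "grip": 0},
    {"dx": 16, "dy": 36, "dz": 0, "spin": -0.29, "grip": 0},
    {"dx": 16, "dy": 36, "dz": 0, "spin": -0.29, "grip": 0}
  ]
}}

```text
time_s: 2.67
tcp_pos: [0.6111, 0.1092, 0.2265]
eef_rot: [180.0, 0.0, 171.4]
contact_force: [0.1, -1.3, -0.3]
gripper_width: 0.0003
```

>>> {"api": "servo_tool", "payload": {
  "targets": [
    {"dx": 6.6, "dy": 11.7, "dz": 0, "spin": 0, "grip": 0},
    {"dx": 6.6, "dy": 11.7, "dz": 0, "spin": 0, "grip": 0},
    {"dx": 6.6, "dy": 11.7, "dz": 0, "spin": 0, "grip": 0},
    {"dx": 6.6, "dy": 11.7, "dz": 0, "spin": 0, "grip": 0},
    {"dx": 6.6, "dy": 11.7, "dz": -4, "spin": 0, "grip": 0},
    {"dx": 6.6, "dy": 11.7, "dz": -7, "spin": 0, "grip": 0},
    {"dx": 6.6, "dy": 11.7, "dz": -9, "spin": 0, "grip": 0},
    {"dx": 6.6, "dy": 11.7, "dz": -9, "spin": 0, "grip": 0},
    {"dx": 6.6, "dy": 11.7, "dz": -9, "spin": 0, "grip": 0},
    {"dx": 6.6, "dy": 11.7, "dz": -9, "spin": 0, "grip": 0}
  ]
}}

```text
time_s: 3.5
tcp_pos: [0.6771, 0.2231, 0.1384]
eef_rot: [179.9, 0.1, 171.3]
contact_force: [0.3, -0.6, 0.5]
gripper_width: 0.0008
```

```bash
python3 st.py
```

```text
3.5 tcp [0.6771 0.2231 0.1384] rackxy [0.0155 0.1922] rpy [1.799e+02 1.000e-01 1.713e+02] j [ 3.390e+01  2.730e+01 -6.000e-01  1.000e-01 -6.200e+01 -1.326e+02] F [ 0.3 -0.6  0.5] w 0.0008
```

>>> {"api": "servo_tool", "payload": {
  "targets": [
    {"dx": 0, "dy": 0.3, "dz": -3, "spin": 0, "grip": 0},
    {"dx": 0, "dy": 0.3, "dz": -5.3, "spin": 0, "grip": 0},
    {"dx": -1, "dy": 0.5, "dz": -5.3, "spin": 0, "grip": 0},
    {"dx": -2, "dy": 0.6, "dz": -5.3, "spin": 0, "grip": 0},
    {"dx": -3, "dy": 0.8, "dz": -5.3, "spin": 0, "grip": 0},
    {"dx": -4, "dy": 0.9, "dz": -5.3, "spin": 0, "grip": 0},
    {"dx": -5, "dy": 1.1, "dz": -5.3, "spin": 0, "grip": 0},
    {"dx": -6, "dy": 1.2, "dz": -5.3, "spin": 0, "grip": 0},
    {"dx": -6.7, "dy": 1.3, "dz": -5.3, "spin": 0, "grip": 0},
    {"dx": -6.7, "dy": 1.3, "dz": -5.3, "spin": 0, "grip": 0}
  ]
}}

```text
time_s: 4.33
tcp_pos: [0.6075, 0.2362, 0.0842]
eef_rot: [180.0, -0.0, 171.3]
contact_force: [0.5, -0.6, -0.4]
gripper_width: 0.0005
```

>>> {"api": "servo_tool", "payload": {
  "targets": [
    {"dx": 1, "dy": -0.2, "dz": 1, "spin": 0, "grip": 0},
    {"dx": 1.5, "dy": -0.2, "dz": 5, "spin": 0, "grip": 0},
    {"dx": 1.5, "dy": -0.2, "dz": 9, "spin": 0, "grip": 0},
    {"dx": 1.5, "dy": -0.2, "dz": 11, "spin": 0.1, "grip": 0},
    {"dx": -2, "dy": -4, "dz": 11, "spin": 0.2, "grip": 10},
    {"dx": -5, "dy": -8, "dz": 11, "spin": 0.3, "grip": 20},
    {"dx": -6, "dy": -12, "dz": 11, "spin": 0.4, "grip": 40},
    {"dx": -6.2, "dy": -16, "dz": 11, "spin": 0.5, "grip": 60},
    {"dx": -6.2, "dy": -19.6, "dz": 11, "spin": 0.6, "grip": 60},
    {"dx": -6.2, "dy": -19.6, "dz": 11, "spin": 0.72, "grip": 60}
  ]
}}

```text
time_s: 5.17
tcp_pos: [0.5457, 0.0356, 0.1942]
eef_rot: [-180.0, -0.0, -147.3]
contact_force: [-0.4, -0.2, 0.3]
gripper_width: 0.0349
```

```bash
python3 st.py
python3 - <<'E'
from h import *
t=r.capture("top")
cv2.imwrite("pics/c2.png",cv2.resize(t[170:275,140:320],(720,420),interpolation=cv2.INTER_CUBIC))
E
```

```text
5.17 tcp [0.5457 0.0356 0.1942] rackxy [-0.0859 -0.0131] rpy [-180.    -0.  -147.3] j [ 24.3   9.9 -18.3   0.  -61.8 -81.6] F [-0.4 -0.2  0.3] w 0.0349
```

View pics/c2.png

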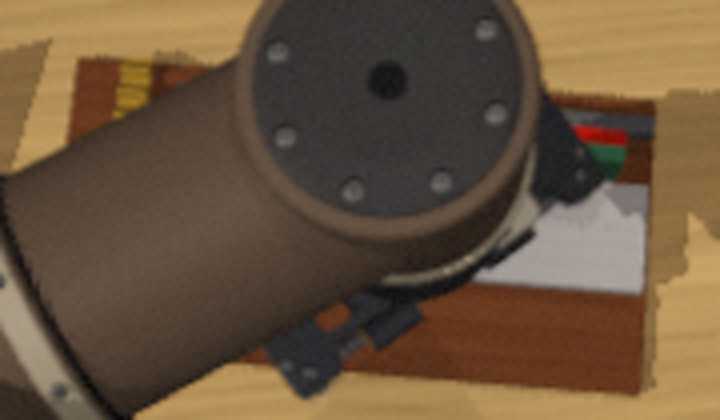

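>>> {"api": "servo_tool", "payload": {
  "targets": [
    {"dx": 1.6, "dy": 1.1, "dz": 0, "spin": 0.12, "grip": 60},
    {"dx": 1.6, "dy": 1.1, "dz": 0, "spin": 0.24, "grip": 60},
    {"dx": 1.6, "dy": 1.1, "dz": 0, "spin": 0.36, "grip": 60},
    {"dx": 1.6, "dy": 1.1, "dz": 0, "spin": 0.48, "grip": 60},
    {"dx": 1.6, "dy": 1.1, "dz": -1, "spin": 0.6, "grip": 60},
    {"dx": 1.6, "dy": 1.1, "dz": -2, "spin": 0.72, "grip": 60},
    {"dx": 1.6, "dy": 1.1, "dz": -3, "spin": 0.848, "grip": 60},
    {"dx": 1.6, "dy": 1.1, "dz": -4, "spin": 0.848, "grip": 60},
    {"dx": 1.6, "dy": 1.1, "dz": -7, "spin": 0.848, "grip": 60},
    {"dx": 1.6, "dy": 1.1, "dz": -9, "spin": 0.848, "grip": 60}
  ]
}}

```text
time_s: 6.05
tcp_pos: [0.5629, 0.051, 0.1021]
eef_rot: [-180.0, 0.0, -99.2]
contact_force: [-0.5, 0.2, 0.0]
gripper_width: 0.0526
```

>>> {"api": "servo_tool", "payload": {
  "targets": [
    {"dx": 0, "dy": 0, "dz": -2.5, "spin": 0, "grip": 60},
    {"dx": 0, "dy": 0, "dz": -4.9, "spin": 0, "grip": 60},
    {"dx": 0, "dy": 0, "dz": -4.9, "spin": 0, "grip": 60},
    {"dx": 0, "dy": 0, "dz": -4.9, "spin": 0, "grip": 20},
    {"dx": 0, "dy": 0, "dz": -4.9, "spin": 0, "grip": 20},
    {"dx": 0, "dy": 0, "dz": -4.9, "spin": 0, "grip": 20},
    {"dx": 0, "dy": 0, "dz": -4.9, "spin": 0, "grip": 20},
    {"dx": 0, "dy": 0, "dz": -4.9, "spin": 0, "grip": 20},
    {"dx": 0, "dy": 0, "dz": -4.9, "spin": 0, "grip": 20},
    {"dx": 0, "dy": 0, "dz": -4.9, "spin": 0, "grip": 20}
  ]
}}

```text
time_s: 6.88
tcp_pos: [0.5604, 0.0511, 0.0553]
eef_rot: [179.8, -0.0, -99.0]
contact_force: [-12.9, 6.7, 9.0]
gripper_width: 0.0241
```

```bash
python3 st.py
```

```text
6.88 tcp [0.5604 0.0511 0.0553] rackxy [-0.0736  0.0045] rpy [179.8  -0.  -99. ] j [ 25.1  20.  -25.5  -0.1 -44.7 -33.9] F [-12.9   6.7   9. ] w 0.0241
```

>>> {"api": "servo_tool", "payload": {
  "targets": [
    {"dx": -0.8, "dy": 0.1, "dz": 0, "spin": 0, "grip": 20},
    {"dx": -1.6, "dy": 0.2, "dz": 0, "spin": 0, "grip": 20},
    {"dx": -2.4, "dy": 0.4, "dz": 0, "spin": 0, "grip": 20},
    {"dx": -3.2, "dy": 0.5, "dz": 0, "spin": 0, "grip": 20},
    {"dx": -4, "dy": 0.6, "dz": 0, "spin": 0, "grip": 20},
    {"dx": -4.8, "dy": 0.7, "dz": 0, "spin": 0, "grip": 20},
    {"dx": -5.4, "dy": 0.8, "dz": 0, "spin": 0, "grip": 20},
    {"dx": -5.8, "dy": 0.9, "dz": 0, "spin": 0, "grip": 20},
    {"dx": -5.8, "dy": 0.9, "dz": 0, "spin": 0, "grip": 20},
    {"dx": -5.8, "dy": 0.9, "dz": 0, "spin": 0, "grip": 20}
  ]
}}

```text
time_s: 7.72
tcp_pos: [0.5042, 0.06, 0.0553]
eef_rot: [180.0, 0.0, -98.9]
contact_force: [-3.2, -0.9, 11.5]
gripper_width: 0.0241
```

```bash
python3 st.py
```

```text
7.72 tcp [0.5042 0.06   0.0553] rackxy [-0.1306  0.0047] rpy [180.    0.  -98.9] j [ 29.   15.5 -32.6  -0.  -41.9 -37.8] F [-3.2 -0.9 11.5] w 0.0241
```

>>> {"api": "servo_tool", "payload": {
  "targets": [
    {"dx": 0, "dy": 0, "dz": 0, "spin": 0, "grip": 40},
    {"dx": 0, "dy": 0, "dz": 0, "spin": 0, "grip": 60},
    {"dx": 0, "dy": 0, "dz": 0, "spin": 0, "grip": 60},
    {"dx": 0, "dy": 0, "dz": 3, "spin": 0, "grip": 60},
    {"dx": 0, "dy": 0, "dz": 7, "spin": 0, "grip": 60},
    {"dx": 0, "dy": 0, "dz": 11, "spin": 0, "grip": 60},
    {"dx": 0, "dy": 0, "dz": 14.5, "spin": 0.12, "grip": 60},
    {"dx": -1, "dy": -4, "dz": 14.5, "spin": 0.24, "grip": 60},
    {"dx": -2, "dy": -8, "dz": 14.5, "spin": 0.36, "grip": 60},
    {"dx": -3, "dy": -12, "dz": 14.5, "spin": 0.48, "grip": 60}
  ]
}}

```text
time_s: 8.55
tcp_pos: [0.476, -0.0542, 0.1999]
eef_rot: [-180.0, 0.0, -71.8]
contact_force: [-0.3, -0.2, -0.5]
gripper_width: 0.0526
```

>>> {"api": "servo_tool", "payload": {
  "targets": [
    {"dx": -1, "dy": -4, "dz": 0, "spin": 0.12, "grip": 60},
    {"dx": -2, "dy": -8, "dz": 0, "spin": 0.24, "grip": 60},
    {"dx": -3, "dy": -12, "dz": 0, "spin": 0.36, "grip": 60},
    {"dx": -4, "dy": -16, "dz": 0, "spin": 0.48, "grip": 60},
    {"dx": -5, "dy": -20, "dz": 0, "spin": 0.6, "grip": 60},
    {"dx": -6, "dy": -24, "dz": 0, "spin": 0.632, "grip": 60},
    {"dx": -7, "dy": -28, "dz": 0, "spin": 0.632, "grip": 60},
    {"dx": -7, "dy": -32, "dz": 0, "spin": 0.632, "grip": 60},
    {"dx": -7, "dy": -36, "dz": 0, "spin": 0.632, "grip": 60},
    {"dx": -7, "dy": -36, "dz": 0, "spin": 0.632, "grip": 60}
  ]
}}

```text
time_s: 9.38
tcp_pos: [0.4057, -0.4168, 0.1987]
eef_rot: [180.0, 0.1, -36.2]
contact_force: [1.2, 0.4, 0.1]
gripper_width: 0.0527
```

```bash
python3 st.py
cat > look.py <<'E'
import sys
from h import *
t=r.capture("top");s=r.capture("scene")
A=cv2.resize(t[165:285,140:425],(798,336),interpolation=cv2.INTER_CUBIC)
B=cv2.resize(s[95:275,190:350],(230,259),interpolation=cv2.INTER_CUBIC)
B=np.hstack([B,cv2.resize(s,(346,259)),np.zeros((259,222,3),np.uint8)])
cv2.imwrite(f"pics/{sys.argv[1]}.png",np.vstack([A,B]))
E
python3 look.py l3
python3 - <<'E'
from h import *
for n in("top","scene"):
    for d in r.cut_out("tally_e_mid",n): print(n,round(d["p"],2),np.round(cent(d["mask"])),d["mask"].sum(), np.round(d["extent"]))
E
```

```text
9.38 tcp [ 0.4057 -0.4168  0.1987] rackxy [-0.1555 -0.4816] rpy [ 1.80e+02  1.00e-01 -3.62e+01] j [-26.5  13.  -13.7   0.  -63.4  80.3] F [1.2 0.4 0.1] w 0.0527
top 0.55 [392. 249.] 356 [379. 239. 402. 262.]
```

View pics/l3.png

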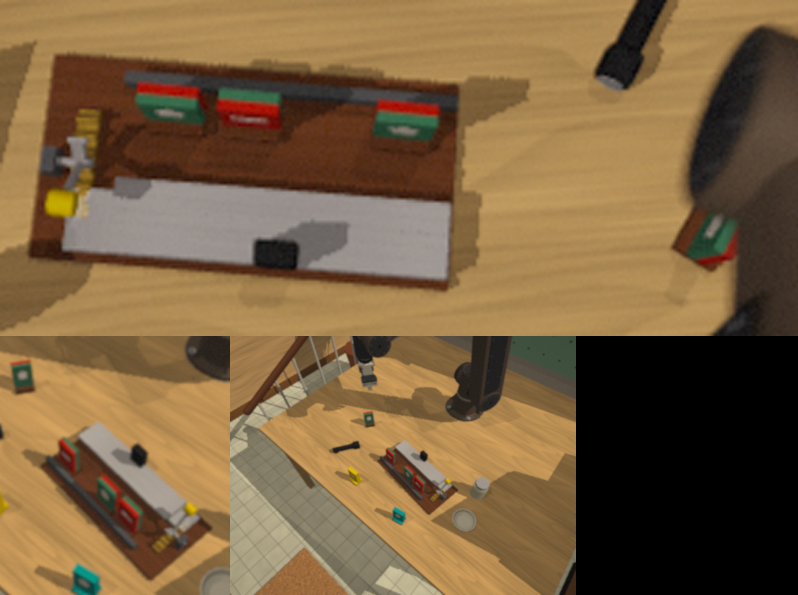

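>>> {"api": "servo_tool", "payload": {
  "targets": [
    {"dx": 3, "dy": 2, "dz": 0, "spin": 0.015, "grip": 60},
    {"dx": 6, "dy": 4, "dz": 0, "spin": 0.015, "grip": 60},
    {"dx": 8.7, "dy": 6, "dz": 0, "spin": 0.015, "grip": 60},
    {"dx": 8.7, "dy": 6, "dz": -2, "spin": 0.015, "grip": 60},
    {"dx": 8.7, "dy": 6, "dz": -5, "spin": 0.015, "grip": 60},
    {"dx": 8.7, "dy": 6, "dz": -8, "spin": 0.015, "grip": 60},
    {"dx": 8.7, "dy": 6, "dz": -11, "spin": 0.015, "grip": 60},
    {"dx": 8.7, "dy": 6, "dz": -13, "spin": 0.015, "grip": 60},
    {"dx": 8.7, "dy": 6, "dz": -13.9, "spin": 0.015, "grip": 60},
    {"dx": 8.7, "dy": 6, "dz": -13.9, "spin": 0.015, "grip": 60}
  ]
}}

```text
time_s: 10.42
tcp_pos: [0.4926, -0.3519, 0.0586]
eef_rot: [180.0, 0.2, -35.1]
contact_force: [0.2, 0.6, -0.3]
gripper_width: 0.0524
```

>>> {"api": "servo_tool", "payload": {
  "targets": [
    {"dx": 0, "dy": 0, "dz": 0, "spin": 0, "grip": 10},
    {"dx": 0, "dy": 0, "dz": 0, "spin": 0, "grip": 10},
    {"dx": 0, "dy": 0, "dz": 0, "spin": 0, "grip": 10},
    {"dx": 0, "dy": 0, "dz": 0, "spin": 0, "grip": 10},
    {"dx": 0, "dy": 0, "dz": 0, "spin": 0, "grip": 10},
    {"dx": 0, "dy": 0, "dz": 0, "spin": 0, "grip": 10},
    {"dx": 0, "dy": 0, "dz": 0, "spin": 0, "grip": 10},
    {"dx": 0, "dy": 0, "dz": 2, "spin": 0, "grip": 10},
    {"dx": 0, "dy": 0, "dz": 4, "spin": 0, "grip": 10},
    {"dx": 0, "dy": 0, "dz": 7, "spin": 0, "grip": 10}
  ],
  "squeeze": 25
}}

```text
time_s: 11.25
tcp_pos: [0.4921, -0.3528, 0.1289]
eef_rot: [180.0, 0.3, -35.2]
contact_force: [-0.2, 0.0, -2.0]
gripper_width: 0.0199
```

```bash
python3 st.py
```

```text
11.25 tcp [ 0.4921 -0.3528  0.1289] rackxy [-0.0798 -0.4051] rpy [180.    0.3 -35.2] j [-17.2  18.8 -15.6  -0.1 -56.   72. ] F [-0.2  0.  -2. ] w 0.0199
```

>>> {"api": "servo_tool", "payload": {
  "targets": [
    {"dx": 0, "dy": 0, "dz": 2.5, "spin": 0, "grip": 10},
    {"dx": 0, "dy": 0, "dz": 5, "spin": -0.05, "grip": 10},
    {"dx": 0.5, "dy": 2, "dz": 7, "spin": -0.1, "grip": 10},
    {"dx": 1.5, "dy": 4, "dz": 7.6, "spin": -0.2, "grip": 10},
    {"dx": 2.5, "dy": 7, "dz": 7.6, "spin": -0.3, "grip": 10},
    {"dx": 4, "dy": 10, "dz": 7.6, "spin": -0.4, "grip": 10},
    {"dx": 5, "dy": 13, "dz": 7.6, "spin": -0.5, "grip": 10},
    {"dx": 6, "dy": 16, "dz": 7.6, "spin": -0.6, "grip": 10},
    {"dx": 7, "dy": 19, "dz": 7.6, "spin": -0.7, "grip": 10},
    {"dx": 8, "dy": 22, "dz": 7.6, "spin": -0.8, "grip": 10}
  ]
}}

```text
time_s: 12.08
tcp_pos: [0.5737, -0.132, 0.2063]
eef_rot: [180.0, 0.0, -81.3]
contact_force: [1.0, 0.9, -3.3]
gripper_width: 0.0196
```

>>> {"api": "servo_tool", "payload": {
  "targets": [
    {"dx": 1, "dy": 3, "dz": 0, "spin": -0.1, "grip": 10},
    {"dx": 2, "dy": 6, "dz": 0, "spin": -0.2, "grip": 10},
    {"dx": 3.5, "dy": 9, "dz": 0, "spin": -0.31, "grip": 10},
    {"dx": 4.6, "dy": 11.5, "dz": 0, "spin": -0.31, "grip": 10},
    {"dx": 5.3, "dy": 13.4, "dz": 0, "spin": -0.31, "grip": 10},
    {"dx": 5.3, "dy": 13.4, "dz": 0, "spin": -0.31, "grip": 10},
    {"dx": 5.3, "dy": 13.4, "dz": 0, "spin": -0.31, "grip": 10},
    {"dx": 5.3, "dy": 13.4, "dz": 0, "spin": -0.31, "grip": 10},
    {"dx": 5.3, "dy": 13.4, "dz": 0, "spin": -0.31, "grip": 10},
    {"dx": 5.3, "dy": 13.4, "dz": 0, "spin": -0.31, "grip": 10}
  ]
}}

```text
time_s: 12.92
tcp_pos: [0.6265, -0.0005, 0.2066]
eef_rot: [180.0, 0.0, -98.9]
contact_force: [-1.2, -0.4, -2.2]
gripper_width: 0.0199
```

```bash
python3 st.py
```

```text
12.92 tcp [ 6.265e-01 -5.000e-04  2.066e-01] rackxy [-0.0005 -0.0365] rpy [180.    0.  -98.9] j [ 17.8  16.8  -7.4  -0.  -65.8 -26.6] F [-1.2 -0.4 -2.2] w 0.0199
```

>>> {"api": "servo_tool", "payload": {
  "targets": [
    {"dx": -0.2, "dy": 0.1, "dz": -2, "spin": 0, "grip": 10},
    {"dx": -0.2, "dy": 0.1, "dz": -5, "spin": 0, "grip": 10},
    {"dx": -0.2, "dy": 0.1, "dz": -8, "spin": 0, "grip": 10},
    {"dx": -0.2, "dy": 0.1, "dz": -10, "spin": 0, "grip": 10},
    {"dx": -0.2, "dy": 0.1, "dz": -11.5, "spin": 0, "grip": 10},
    {"dx": -0.2, "dy": 0.1, "dz": -12.5, "spin": 0, "grip": 10},
    {"dx": -0.2, "dy": 0.1, "dz": -13, "spin": 0, "grip": 10},
    {"dx": -0.2, "dy": 0.1, "dz": -13.3, "spin": 0, "grip": 10},
    {"dx": -0.2, "dy": 0.1, "dz": -13.5, "spin": 0, "grip": 10},
    {"dx": -0.2, "dy": 0.1, "dz": -13.5, "spin": 0, "grip": 10}
  ]
}}

```text
time_s: 13.75
tcp_pos: [0.6255, 0.0013, 0.0732]
eef_rot: [-179.9, 0.0, -98.8]
contact_force: [-0.6, -0.5, -0.1]
gripper_width: 0.0199
```

```bash
python3 st.py
```

```text
13.75 tcp [0.6255 0.0013 0.0732] rackxy [-0.0018 -0.0349] rpy [-179.9    0.   -98.8] j [ 18.   23.6 -16.6   0.  -49.7 -26.8] F [-0.6 -0.5 -0.1] w 0.0199
```

>>> {"api": "servo_tool", "payload": {
  "targets": [
    {"dx": 0, "dy": 0, "dz": -0.1, "spin": 0, "grip": 10},
    {"dx": 0, "dy": 0, "dz": -0.1, "spin": 0, "grip": 30},
    {"dx": 0, "dy": 0, "dz": -0.1, "spin": 0, "grip": 50},
    {"dx": 0, "dy": 0, "dz": -0.1, "spin": 0, "grip": 50},
    {"dx": 0, "dy": 0, "dz": 0.5, "spin": 0, "grip": 50},
    {"dx": 0, "dy": 0, "dz": 4, "spin": 0, "grip": 50},
    {"dx": 0, "dy": 0, "dz": 8, "spin": 0, "grip": 50},
    {"dx": -0.3, "dy": -4, "dz": 8, "spin": 0, "grip": 50},
    {"dx": -0.7, "dy": -7.5, "dz": 8, "spin": 0, "grip": 50},
    {"dx": -0.7, "dy": -7.5, "dz": 8, "spin": 0, "grip": 50}
  ]
}}

```text
time_s: 14.58
tcp_pos: [0.6173, -0.0775, 0.153]
eef_rot: [-179.9, 0.0, -98.9]
contact_force: [-0.3, 0.6, -0.4]
gripper_width: 0.0437
```

```bash
python3 st.py;python3 look.py l4
```

```text
14.58 tcp [ 0.6173 -0.0775  0.153 ] rackxy [ 0.0021 -0.114 ] rpy [-179.9    0.   -98.9] j [ 10.8  18.7 -12.1   0.  -59.1 -19.8] F [-0.3  0.6 -0.4] w 0.0437
```

View pics/l4.png

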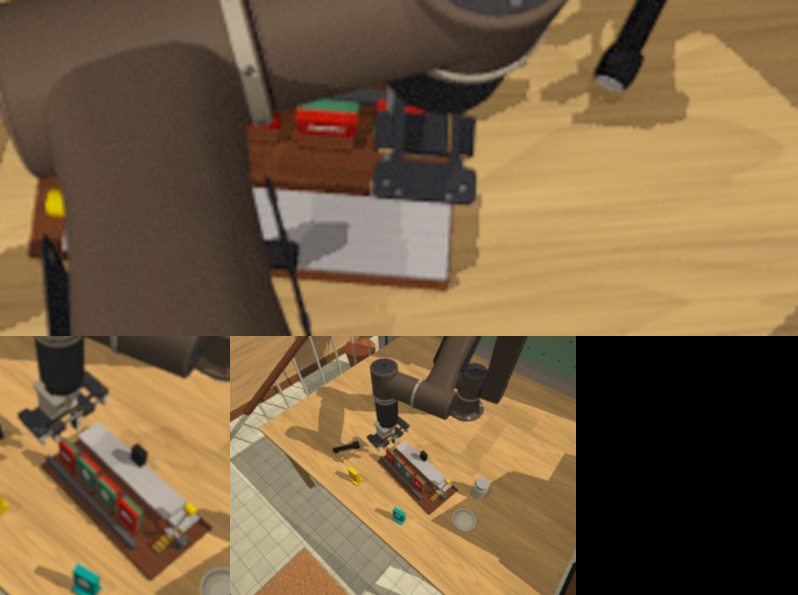

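>>> {"api": "servo_tool", "payload": {
  "targets": [
    {"dx": 0.1, "dy": 0.4, "dz": -3, "spin": 0, "grip": 50},
    {"dx": 0.1, "dy": 0.4, "dz": -6, "spin": 0, "grip": 50},
    {"dx": 0.1, "dy": 0.4, "dz": -8.1, "spin": 0, "grip": 50},
    {"dx": 0.1, "dy": 0.4, "dz": -8.1, "spin": 0, "grip": 10},
    {"dx": 0.1, "dy": 0.4, "dz": -8.1, "spin": 0, "grip": 10},
    {"dx": 0.1, "dy": 0.4, "dz": -8.1, "spin": 0, "grip": 10},
    {"dx": 0.1, "dy": 0.4, "dz": -8.1, "spin": 0, "grip": 10},
    {"dx": 0.1, "dy": 0.4, "dz": -8.1, "spin": 0, "grip": 10},
    {"dx": 0.1, "dy": 0.4, "dz": -8.1, "spin": 0, "grip": 10},
    {"dx": -0.2, "dy": 0.4, "dz": -7.5, "spin": 0, "grip": 10}
  ]
}}

```text
time_s: 15.52
tcp_pos: [0.6158, -0.0695, 0.0765]
eef_rot: [180.0, 0.0, -98.8]
contact_force: [-0.8, 0.4, -2.6]
gripper_width: 0.02
```

>>> {"api": "servo_tool", "payload": {
  "targets": [
    {"dx": 0, "dy": 0, "dz": 2, "spin": 0, "grip": 10},
    {"dx": 0, "dy": 0, "dz": 4, "spin": 0, "grip": 10},
    {"dx": 0, "dy": 0, "dz": 7, "spin": 0, "grip": 10},
    {"dx": 0, "dy": 0, "dz": 10, "spin": 0, "grip": 10},
    {"dx": 0, "dy": 0, "dz": 12.5, "spin": 0, "grip": 10},
    {"dx": 0, "dy": 0, "dz": 13, "spin": 0.12, "grip": 10},
    {"dx": 0, "dy": 0, "dz": 13, "spin": 0.24, "grip": 10},
    {"dx": 0, "dy": 0, "dz": 13, "spin": 0.36, "grip": 10},
    {"dx": 0, "dy": 0, "dz": 13, "spin": 0.48, "grip": 10},
    {"dx": 0, "dy": 0, "dz": 13, "spin": 0.6, "grip": 10}
  ]
}}

```text
time_s: 16.35
tcp_pos: [0.6156, -0.0697, 0.2072]
eef_rot: [-180.0, -0.0, -64.1]
contact_force: [0.2, 0.1, -2.5]
gripper_width: 0.0203
```

```bash
python3 st.py
```

```text
16.35 tcp [ 0.6156 -0.0697  0.2072] rackxy [-0.0007 -0.1066] rpy [-180.    -0.   -64.1] j [ 11.6  16.1  -8.3  -0.  -65.5  14.3] F [ 0.2  0.1 -2.5] w 0.0203
```

>>> {"api": "servo_tool", "payload": {
  "targets": [
    {"dx": 0, "dy": 0, "dz": 0, "spin": 0.12, "grip": 10},
    {"dx": 0, "dy": 0, "dz": 0, "spin": 0.24, "grip": 10},
    {"dx": 0, "dy": 0, "dz": 0, "spin": 0.36, "grip": 10},
    {"dx": 0, "dy": 0, "dz": 0, "spin": 0.48, "grip": 10},
    {"dx": 0, "dy": 0, "dz": 0, "spin": 0.6, "grip": 10},
    {"dx": 0, "dy": 0, "dz": 0, "spin": 0.72, "grip": 10},
    {"dx": 0, "dy": 0, "dz": 0, "spin": 0.84, "grip": 10},
    {"dx": 0, "dy": 0, "dz": 0, "spin": 0.96, "grip": 10},
    {"dx": 0, "dy": 0, "dz": 0, "spin": 1.08, "grip": 10},
    {"dx": 0, "dy": 0, "dz": 0, "spin": 1.2, "grip": 10}
  ]
}}

```text
time_s: 17.18
tcp_pos: [0.6157, -0.0697, 0.2071]
eef_rot: [-180.0, -0.0, 4.7]
contact_force: [0.6, -0.4, -1.1]
gripper_width: 0.0199
```

>>> {"api": "servo_tool", "payload": {
  "targets": [
    {"dx": 0, "dy": -0.1, "dz": 0, "spin": 0.12, "grip": 10},
    {"dx": 0, "dy": -0.2, "dz": 0, "spin": 0.24, "grip": 10},
    {"dx": 0, "dy": -0.3, "dz": 0, "spin": 0.36, "grip": 10},
    {"dx": 0, "dy": -0.4, "dz": 0, "spin": 0.48, "grip": 10},
    {"dx": 0, "dy": -0.5, "dz": 0, "spin": 0.6, "grip": 10},
    {"dx": 0, "dy": -0.5, "dz": 0, "spin": 0.72, "grip": 10},
    {"dx": 0, "dy": -0.5, "dz": 0, "spin": 0.84, "grip": 10},
    {"dx": 0, "dy": -0.5, "dz": 0, "spin": 0.96, "grip": 10},
    {"dx": 0, "dy": -0.5, "dz": 0, "spin": 1.08, "grip": 10},
    {"dx": 0, "dy": -0.5, "dz": 0, "spin": 1.2, "grip": 10}
  ]
}}

```text
time_s: 18.02
tcp_pos: [0.6156, -0.0747, 0.207]
eef_rot: [180.0, -0.0, 73.4]
contact_force: [0.6, -0.1, -2.4]
gripper_width: 0.02
```

>>> {"api": "servo_tool", "payload": {
  "targets": [
    {"dx": 0, "dy": 0, "dz": 0, "spin": 0.12, "grip": 10},
    {"dx": -0.1, "dy": 0, "dz": 0, "spin": 0.138, "grip": 10},
    {"dx": -0.1, "dy": 0, "dz": -2, "spin": 0.138, "grip": 10},
    {"dx": -0.1, "dy": 0, "dz": -5, "spin": 0.138, "grip": 10},
    {"dx": -0.1, "dy": 0, "dz": -7.5, "spin": 0.138, "grip": 10},
    {"dx": -0.1, "dy": 0, "dz": -9, "spin": 0.138, "grip": 10},
    {"dx": -0.1, "dy": 0, "dz": -10, "spin": 0.138, "grip": 10},
    {"dx": -0.1, "dy": 0, "dz": -11, "spin": 0.138, "grip": 10},
    {"dx": -0.1, "dy": 0, "dz": -12, "spin": 0.138, "grip": 10},
    {"dx": -0.1, "dy": 0, "dz": -12, "spin": 0.138, "grip": 10}
  ]
}}

```text
time_s: 18.85
tcp_pos: [0.6141, -0.0746, 0.0851]
eef_rot: [-179.9, 0.0, 80.9]
contact_force: [0.1, 0.5, -2.6]
gripper_width: 0.0197
```

```bash
python3 st.py
```

```text
18.85 tcp [ 0.6141 -0.0746  0.0851] rackxy [-0.0015 -0.1117] rpy [-179.9    0.    80.9] j [ 11.1  22.4 -16.7  -0.  -51.1 159.8] F [ 0.1  0.5 -2.6] w 0.0197
```

>>> {"api": "servo_tool", "payload": {
  "targets": [
    {"dx": 0, "dy": 0, "dz": -0.7, "spin": 0, "grip": 10},
    {"dx": 0, "dy": 0, "dz": -1.1, "spin": 0, "grip": 10},
    {"dx": 0, "dy": 0, "dz": -1.4, "spin": 0, "grip": 10},
    {"dx": 0, "dy": 0, "dz": -1.4, "spin": 0, "grip": 10},
    {"dx": 0, "dy": 0, "dz": -1.4, "spin": 0, "grip": 30},
    {"dx": 0, "dy": 0, "dz": -1.4, "spin": 0, "grip": 50},
    {"dx": 0, "dy": 0, "dz": -1.4, "spin": 0, "grip": 50},
    {"dx": 0, "dy": 0, "dz": -0.5, "spin": 0, "grip": 50},
    {"dx": 0, "dy": 0, "dz": 3.5, "spin": 0, "grip": 50},
    {"dx": 0, "dy": 0, "dz": 7, "spin": 0, "grip": 50}
  ]
}}

```text
time_s: 19.68
tcp_pos: [0.6141, -0.0748, 0.1576]
eef_rot: [-179.9, 0.1, 81.0]
contact_force: [1.1, -0.3, 1.3]
gripper_width: 0.0435
```

>>> {"api": "servo_tool", "payload": {
  "targets": [
    {"dx": 0, "dy": 0, "dz": 7, "spin": 0, "grip": 50},
    {"dx": 0.5, "dy": 3.5, "dz": 8, "spin": 0, "grip": 50},
    {"dx": 1, "dy": 7, "dz": 8, "spin": 0, "grip": 50},
    {"dx": 1.6, "dy": 10.5, "dz": 8, "spin": 0, "grip": 50},
    {"dx": 2.1, "dy": 14, "dz": 8, "spin": 0, "grip": 50},
    {"dx": 2.7, "dy": 17.5, "dz": 8, "spin": 0, "grip": 50},
    {"dx": 3.3, "dy": 20, "dz": 8, "spin": 0, "grip": 50},
    {"dx": 3.6, "dy": 21.6, "dz": 8, "spin": 0, "grip": 50},
    {"dx": 3.6, "dy": 21.6, "dz": 8, "spin": 0, "grip": 50},
    {"dx": 3.6, "dy": 21.6, "dz": 8, "spin": 0, "grip": 50}
  ]
}}

```text
time_s: 20.52
tcp_pos: [0.6507, 0.142, 0.2369]
eef_rot: [180.0, 0.0, 81.1]
contact_force: [0.4, -1.2, -0.2]
gripper_width: 0.0439
```

```bash
python3 st.py;python3 look.py l5
```

```text
20.52 tcp [0.6507 0.142  0.2369] rackxy [0.0018 0.108 ] rpy [180.    0.   81.1] j [ 29.   19.4   0.3   0.  -70.9 142. ] F [ 0.4 -1.2 -0.2] w 0.0439
```

View pics/l5.png

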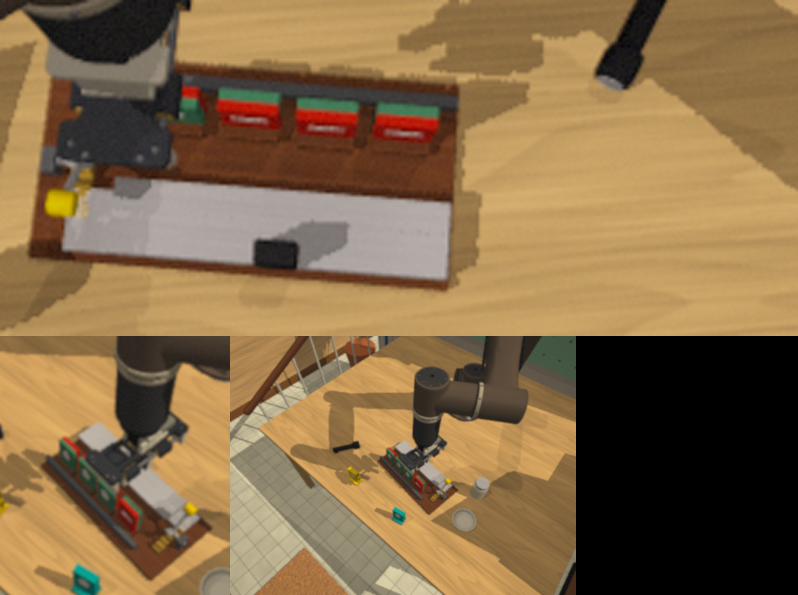

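In the top view, the three tallies at (250,110), (328,122) and (405,125) now stand with green to the hall. The last one, under the gripper at (190,105), still has red to the hall. I'm turning it by −180°.

>>> {"api": "servo_tool", "payload": {
  "targets": [
    {"dx": 0, "dy": 0, "dz": -4, "spin": 0, "grip": 50},
    {"dx": 0, "dy": 0, "dz": -8, "spin": 0, "grip": 50},
    {"dx": 0, "dy": 0, "dz": -12, "spin": 0, "grip": 50},
    {"dx": 0, "dy": 0, "dz": -15, "spin": 0, "grip": 50},
    {"dx": 0, "dy": 0, "dz": -16.5, "spin": 0, "grip": 50},
    {"dx": 0, "dy": 0, "dz": -16.5, "spin": 0, "grip": 10},
    {"dx": 0, "dy": 0, "dz": -16.5, "spin": 0, "grip": 10},
    {"dx": 0, "dy": 0, "dz": -16.5, "spin": 0, "grip": 10},
    {"dx": 0, "dy": 0, "dz": -16.5, "spin": 0, "grip": 10},
    {"dx": 0, "dy": 0, "dz": -16.5, "spin": 0, "grip": 10}
  ]
}}

```text
time_s: 21.45
tcp_pos: [0.6517, 0.1416, 0.0735]
eef_rot: [179.9, -0.1, 81.0]
contact_force: [-0.2, -0.6, 2.9]
gripper_width: 0.0195
```

>>> {"api": "servo_tool", "payload": {
  "targets": [
    {"dx": 0, "dy": 0, "dz": 0, "spin": 0, "grip": 10},
    {"dx": -0.3, "dy": 0, "dz": 0.5, "spin": 0, "grip": 10},
    {"dx": -0.3, "dy": 0, "dz": 2.5, "spin": 0, "grip": 10},
    {"dx": -0.3, "dy": 0, "dz": 5.5, "spin": 0, "grip": 10},
    {"dx": -0.3, "dy": 0, "dz": 8.5, "spin": 0, "grip": 10},
    {"dx": -0.3, "dy": 0, "dz": 11.5, "spin": 0, "grip": 10},
    {"dx": -0.3, "dy": 0, "dz": 13.5, "spin": 0, "grip": 10},
    {"dx": -0.3, "dy": 0, "dz": 13.5, "spin": -0.12, "grip": 10},
    {"dx": -0.3, "dy": 0, "dz": 13.5, "spin": -0.24, "grip": 10},
    {"dx": -0.3, "dy": 0, "dz": 13.5, "spin": -0.36, "grip": 10}
  ]
}}

```text
time_s: 22.28
tcp_pos: [0.6473, 0.1416, 0.2074]
eef_rot: [-180.0, -0.1, 60.0]
contact_force: [0.0, 0.8, -2.6]
gripper_width: 0.02
```

```bash
python3 st.py
```

```text
22.28 tcp [0.6473 0.1416 0.2074] rackxy [-0.0015  0.1071] rpy [-1.8e+02 -1.0e-01  6.0e+01] j [ 29.1  20.   -2.6  -0.  -67.3 120.9] F [ 0.   0.8 -2.6] w 0.02
```

Remaining spin is −158.7° (−2.77 rad).

>>> {"api": "servo_tool", "payload": {
  "targets": [
    {"dx": 0, "dy": 0, "dz": 0, "spin": -0.12, "grip": 10},
    {"dx": 0, "dy": 0, "dz": 0, "spin": -0.24, "grip": 10},
    {"dx": 0, "dy": 0, "dz": 0, "spin": -0.36, "grip": 10},
    {"dx": 0, "dy": 0, "dz": 0, "spin": -0.48, "grip": 10},
    {"dx": 0, "dy": 0, "dz": 0, "spin": -0.6, "grip": 10},
    {"dx": 0, "dy": 0, "dz": 0, "spin": -0.72, "grip": 10},
    {"dx": 0, "dy": 0, "dz": 0, "spin": -0.84, "grip": 10},
    {"dx": 0, "dy": 0, "dz": 0, "spin": -0.96, "grip": 10},
    {"dx": 0, "dy": 0, "dz": 0, "spin": -1.08, "grip": 10},
    {"dx": 0, "dy": 0, "dz": 0, "spin": -1.2, "grip": 10}
  ]
}}

```text
time_s: 23.12
tcp_pos: [0.6472, 0.1415, 0.2066]
eef_rot: [-180.0, 0.0, -8.7]
contact_force: [0.7, -0.2, -1.8]
gripper_width: 0.0196
```

>>> {"api": "servo_tool", "payload": {
  "targets": [
    {"dx": 0, "dy": 0, "dz": 0, "spin": -0.12, "grip": 10},
    {"dx": 0, "dy": 0, "dz": 0, "spin": -0.24, "grip": 10},
    {"dx": 0, "dy": 0, "dz": 0, "spin": -0.36, "grip": 10},
    {"dx": 0, "dy": 0, "dz": 0, "spin": -0.48, "grip": 10},
    {"dx": 0, "dy": 0, "dz": 0, "spin": -0.6, "grip": 10},
    {"dx": 0, "dy": 0, "dz": 0, "spin": -0.72, "grip": 10},
    {"dx": 0, "dy": 0, "dz": 0, "spin": -0.84, "grip": 10},
    {"dx": 0, "dy": 0, "dz": 0, "spin": -0.96, "grip": 10},
    {"dx": 0, "dy": 0, "dz": 0, "spin": -1.08, "grip": 10},
    {"dx": 0, "dy": 0, "dz": 0, "spin": -1.2, "grip": 10}
  ]
}}

```text
time_s: 23.95
tcp_pos: [0.6472, 0.1415, 0.2066]
eef_rot: [180.0, 0.0, -77.5]
contact_force: [-0.1, 0.9, -1.8]
gripper_width: 0.0198
```

>>> {"api": "servo_tool", "payload": {
  "targets": [
    {"dx": 0, "dy": 0, "dz": 0, "spin": -0.12, "grip": 10},
    {"dx": 0, "dy": 0, "dz": 0, "spin": -0.24, "grip": 10},
    {"dx": 0, "dy": 0, "dz": 0, "spin": -0.36, "grip": 10},
    {"dx": 0, "dy": 0, "dz": 0, "spin": -0.37, "grip": 10},
    {"dx": 0, "dy": 0, "dz": -3, "spin": -0.37, "grip": 10},
    {"dx": 0, "dy": 0, "dz": -6, "spin": -0.37, "grip": 10},
    {"dx": 0, "dy": 0, "dz": -8.5, "spin": -0.37, "grip": 10},
    {"dx": 0, "dy": 0, "dz": -10.5, "spin": -0.37, "grip": 10},
    {"dx": 0, "dy": 0, "dz": -12, "spin": -0.37, "grip": 10},
    {"dx": 0, "dy": 0, "dz": -12, "spin": -0.37, "grip": 10}
  ]
}}

```text
time_s: 24.78
tcp_pos: [0.6453, 0.1406, 0.0828]
eef_rot: [179.7, -0.2, -98.2]
contact_force: [0.0, -0.1, -1.4]
gripper_width: 0.0197
```

```bash
python3 st.py
```

```text
24.78 tcp [0.6453 0.1406 0.0828] rackxy [-0.0034  0.1058] rpy [179.7  -0.2 -98.2] j [ 29.1  26.  -10.9  -0.1 -53.4 -37.3] F [ 0.  -0.1 -1.4] w 0.0197
```

>>> {"api": "servo_tool", "payload": {
  "targets": [
    {"dx": 0, "dy": 0, "dz": -0.7, "spin": 0, "grip": 10},
    {"dx": 0, "dy": 0, "dz": -1.1, "spin": 0, "grip": 10},
    {"dx": 0, "dy": 0, "dz": -1.4, "spin": 0, "grip": 10},
    {"dx": 0, "dy": 0, "dz": -1.4, "spin": 0, "grip": 10},
    {"dx": 0, "dy": 0, "dz": -1.4, "spin": 0, "grip": 30},
    {"dx": 0, "dy": 0, "dz": -1.4, "spin": 0, "grip": 50},
    {"dx": 0, "dy": 0, "dz": -1.4, "spin": 0, "grip": 50},
    {"dx": 0, "dy": 0, "dz": -0.5, "spin": 0, "grip": 50},
    {"dx": 0, "dy": 0, "dz": 3.5, "spin": 0, "grip": 50},
    {"dx": 0, "dy": 0, "dz": 7, "spin": 0, "grip": 50}
  ]
}}

```text
time_s: 25.62
tcp_pos: [0.6471, 0.1409, 0.1573]
eef_rot: [179.9, -0.1, -98.3]
contact_force: [1.2, 0.2, 1.2]
gripper_width: 0.0435
```

>>> {"api": "servo_tool", "payload": {
  "targets": [
    {"dx": 0, "dy": 0, "dz": 4, "spin": 0, "grip": 60},
    {"dx": -3, "dy": -2, "dz": 6, "spin": 0, "grip": 60},
    {"dx": -6, "dy": -4, "dz": 6, "spin": 0, "grip": 60},
    {"dx": -9, "dy": -6, "dz": 6, "spin": 0, "grip": 60},
    {"dx": -12, "dy": -8, "dz": 6, "spin": 0, "grip": 60},
    {"dx": -14, "dy": -8, "dz": 6, "spin": 0, "grip": 60},
    {"dx": -14, "dy": -8, "dz": 6, "spin": 0, "grip": 60},
    {"dx": -14, "dy": -8, "dz": 6, "spin": 0, "grip": 60},
    {"dx": -14, "dy": -8, "dz": 6, "spin": 0, "grip": 60},
    {"dx": -14, "dy": -8, "dz": 6, "spin": 0, "grip": 60}
  ]
}}

```text
time_s: 26.45
tcp_pos: [0.5087, 0.0618, 0.2169]
eef_rot: [-180.0, 0.0, -98.3]
contact_force: [0.2, -0.7, -0.2]
gripper_width: 0.0526
```

```bash
python3 st.py;python3 look.py l6
```

```text
26.45 tcp [0.5087 0.0618 0.2169] rackxy [-0.1264  0.0071] rpy [-180.     0.   -98.3] j [ 28.9   5.5 -20.4   0.  -64.  -37.2] F [ 0.2 -0.7 -0.2] w 0.0526
```

View pics/l6.png

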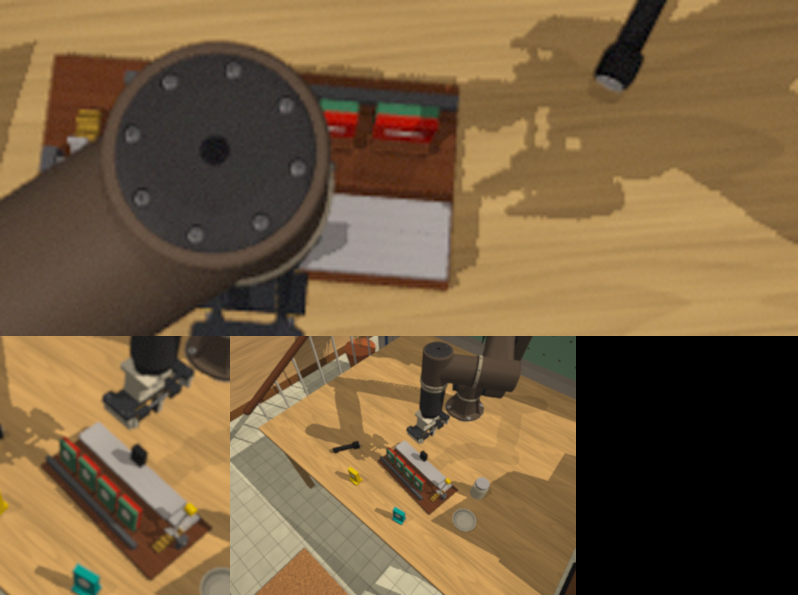

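All four tallies in the scene crop at (68,452), (87,475), (107,490) and (128,512) show green to the hall. Next is sliding the jaw home.

>>> {"api": "servo_tool", "payload": {
  "targets": [
    {"dx": -0.5, "dy": -0.2, "dz": -4, "spin": -0.01, "grip": 60},
    {"dx": -0.5, "dy": -0.2, "dz": -8, "spin": -0.01, "grip": 60},
    {"dx": -0.5, "dy": -0.2, "dz": -11, "spin": -0.01, "grip": 60},
    {"dx": -0.5, "dy": -0.2, "dz": -14, "spin": -0.01, "grip": 60},
    {"dx": -0.5, "dy": -0.2, "dz": -16.2, "spin": -0.01, "grip": 60},
    {"dx": -0.5, "dy": -0.2, "dz": -16.2, "spin": -0.01, "grip": 20},
    {"dx": -0.5, "dy": -0.2, "dz": -16.2, "spin": -0.01, "grip": 20},
    {"dx": -0.5, "dy": -0.2, "dz": -16.2, "spin": -0.01, "grip": 20},
    {"dx": -0.5, "dy": -0.2, "dz": -16.2, "spin": -0.01, "grip": 20},
    {"dx": -0.5, "dy": -0.2, "dz": -16.2, "spin": -0.01, "grip": 20}
  ]
}}

```text
time_s: 27.38
tcp_pos: [0.5039, 0.0599, 0.0561]
eef_rot: [-179.9, 0.1, -98.9]
contact_force: [-0.8, 0.4, 0.3]
gripper_width: 0.0248
```

>>> {"api": "servo_tool", "payload": {
  "targets": [
    {"dx": 0.6, "dy": -0.1, "dz": 0, "spin": 0, "grip": 20},
    {"dx": 1.2, "dy": -0.2, "dz": 0, "spin": 0, "grip": 20},
    {"dx": 1.8, "dy": -0.3, "dz": 0, "spin": 0, "grip": 20},
    {"dx": 2.4, "dy": -0.4, "dz": 0, "spin": 0, "grip": 20},
    {"dx": 3, "dy": -0.5, "dz": 0, "spin": 0, "grip": 20},
    {"dx": 3.6, "dy": -0.6, "dz": 0, "spin": 0, "grip": 20},
    {"dx": 4.2, "dy": -0.6, "dz": 0, "spin": 0, "grip": 20},
    {"dx": 4.6, "dy": -0.7, "dz": 0, "spin": 0, "grip": 20},
    {"dx": 5, "dy": -0.8, "dz": 0, "spin": 0, "grip": 20},
    {"dx": 5.2, "dy": -0.8, "dz": 0, "spin": 0, "grip": 20}
  ]
}}

```text
time_s: 28.22
tcp_pos: [0.5564, 0.0517, 0.0561]
eef_rot: [-179.9, 0.1, -98.9]
contact_force: [-2.8, 0.9, 9.0]
gripper_width: 0.0238
```

```bash
python3 st.py
```

```text
28.22 tcp [0.5564 0.0517 0.0561] rackxy [-0.0777  0.0045] rpy [-1.799e+02  1.000e-01 -9.890e+01] j [ 25.4  19.4 -26.3   0.  -44.1 -34.3] F [-2.8  0.9  9. ] w 0.0238
```

>>> {"api": "servo_tool", "payload": {
  "targets": [
    {"dx": 0.1, "dy": 0, "dz": 0, "spin": 0, "grip": 20},
    {"dx": 0.2, "dy": 0, "dz": 0, "spin": 0, "grip": 20},
    {"dx": 0.3, "dy": 0, "dz": 0, "spin": 0, "grip": 20},
    {"dx": 0.4, "dy": -0.1, "dz": 0, "spin": 0, "grip": 20},
    {"dx": 0.45, "dy": -0.1, "dz": 0, "spin": 0, "grip": 20},
    {"dx": 0.45, "dy": -0.1, "dz": 0, "spin": 0, "grip": 20},
    {"dx": 0.45, "dy": -0.1, "dz": 0, "spin": 0, "grip": 20},
    {"dx": 0.45, "dy": -0.1, "dz": 0, "spin": 0, "grip": 20},
    {"dx": 0.45, "dy": -0.1, "dz": 0, "spin": 0, "grip": 20},
    {"dx": 0.45, "dy": -0.1, "dz": 0, "spin": 0, "grip": 20}
  ]
}}

```text
time_s: 29.05
tcp_pos: [0.5602, 0.051, 0.0561]
eef_rot: [-179.9, 0.1, -98.9]
contact_force: [-3.0, 4.2, 6.7]
gripper_width: 0.0239
```

```bash
python3 st.py
```

```text
29.05 tcp [0.5602 0.051  0.0561] rackxy [-0.0738  0.0044] rpy [-1.799e+02  1.000e-01 -9.890e+01] j [ 25.1  19.8 -25.8  -0.  -44.3 -34. ] F [-3.   4.2  6.7] w 0.0239
```

>>> {"api": "servo_tool", "payload": {
  "targets": [
    {"dx": 0.1, "dy": 0, "dz": 0, "spin": 0, "grip": 20},
    {"dx": 0.1, "dy": 0, "dz": 0, "spin": 0, "grip": 20},
    {"dx": 0.2, "dy": 0, "dz": 0, "spin": 0, "grip": 20},
    {"dx": 0.2, "dy": 0, "dz": 0, "spin": 0, "grip": 20},
    {"dx": 0.3, "dy": 0, "dz": 0, "spin": 0, "grip": 20},
    {"dx": 0.3, "dy": 0, "dz": 0, "spin": 0, "grip": 20},
    {"dx": 0.3, "dy": 0, "dz": 0, "spin": 0, "grip": 20},
    {"dx": 0.3, "dy": 0, "dz": 0, "spin": 0, "grip": 20},
    {"dx": 0.3, "dy": 0, "dz": 0, "spin": 0, "grip": 20},
    {"dx": 0.3, "dy": 0, "dz": 0, "spin": 0, "grip": 20}
  ]
}}

```text
time_s: 29.88
tcp_pos: [0.5605, 0.0509, 0.056]
eef_rot: [179.9, 0.0, -98.9]
contact_force: [-16.1, 8.3, 17.3]
gripper_width: 0.0236
```

```bash
python3 st.py
```

```text
29.88 tcp [0.5605 0.0509 0.056 ] rackxy [-0.0736  0.0043] rpy [179.9   0.  -98.9] j [ 25.1  19.9 -25.5  -0.1 -44.7 -33.9] F [-16.1   8.3  17.3] w 0.0236
```

>>> {"api": "servo_tool", "payload": {
  "targets": [
    {"dx": 0, "dy": 0, "dz": 0, "spin": 0, "grip": 45},
    {"dx": 0, "dy": 0, "dz": 0, "spin": 0, "grip": 60},
    {"dx": 0, "dy": 0, "dz": 0, "spin": 0, "grip": 60},
    {"dx": 0, "dy": 0, "dz": 3, "spin": 0, "grip": 60},
    {"dx": 0, "dy": 0, "dz": 7, "spin": 0, "grip": 60},
    {"dx": 0, "dy": 0, "dz": 11, "spin": 0, "grip": 0},
    {"dx": 0, "dy": 0, "dz": 14.4, "spin": 0.12, "grip": 0},
    {"dx": -1, "dy": 3, "dz": 14.4, "spin": 0.24, "grip": 0},
    {"dx": -2, "dy": 6, "dz": 14.4, "spin": 0.36, "grip": 0},
    {"dx": -3, "dy": 9, "dz": 14.4, "spin": 0.48, "grip": 0}
  ]
}}

```text
time_s: 30.72
tcp_pos: [0.5326, 0.141, 0.1996]
eef_rot: [-179.9, 0.0, -71.2]
contact_force: [1.7, -0.3, 0.1]
gripper_width: 0.0249
```

>>> {"api": "servo_tool", "payload": {
  "targets": [
    {"dx": 0, "dy": 3, "dz": 0, "spin": 0.12, "grip": 0},
    {"dx": 0, "dy": 6, "dz": 0, "spin": 0.24, "grip": 0},
    {"dx": 0, "dy": 9, "dz": 0, "spin": 0.36, "grip": 0},
    {"dx": 0, "dy": 10.7, "dz": 0, "spin": 0.48, "grip": 0},
    {"dx": 0, "dy": 10.7, "dz": 0, "spin": 0.6, "grip": 0},
    {"dx": 0, "dy": 10.7, "dz": 0, "spin": 0.72, "grip": 0},
    {"dx": 0, "dy": 10.7, "dz": 0, "spin": 0.84, "grip": 0},
    {"dx": 0, "dy": 10.7, "dz": 0, "spin": 0.96, "grip": 0},
    {"dx": 0, "dy": 10.7, "dz": 0, "spin": 1.09, "grip": 0},
    {"dx": 0, "dy": 10.7, "dz": 0, "spin": 1.09, "grip": 0}
  ]
}}

```text
time_s: 31.55
tcp_pos: [0.5327, 0.2474, 0.1985]
eef_rot: [-180.0, -0.0, -8.6]
contact_force: [0.6, 0.2, 0.3]
gripper_width: 0.0003
```

```bash
python3 st.py
```

```text
31.55 tcp [0.5327 0.2474 0.1985] rackxy [-0.1309  0.1942] rpy [-180.    -0.    -8.6] j [ 44.   13.5 -13.1   0.  -63.4  37.4] F [0.6 0.2 0.3] w 0.0003
```

>>> {"api": "servo_tool", "payload": {
  "targets": [
    {"dx": 0, "dy": 0, "dz": -4, "spin": 0, "grip": 0},
    {"dx": 0, "dy": 0, "dz": -8, "spin": 0, "grip": 0},
    {"dx": 0, "dy": 0, "dz": -11.4, "spin": 0, "grip": 0},
    {"dx": 1, "dy": -0.2, "dz": -11.4, "spin": 0, "grip": 0},
    {"dx": 2, "dy": -0.3, "dz": -11.4, "spin": 0, "grip": 0},
    {"dx": 3, "dy": -0.5, "dz": -11.4, "spin": 0, "grip": 0},
    {"dx": 4, "dy": -0.6, "dz": -11.4, "spin": 0, "grip": 0},
    {"dx": 5, "dy": -0.8, "dz": -11.4, "spin": 0, "grip": 0},
    {"dx": 6, "dy": -0.9, "dz": -11.4, "spin": 0, "grip": 0},
    {"dx": 6.8, "dy": -1, "dz": -11.4, "spin": 0, "grip": 0}
  ]
}}

```text
time_s: 32.38
tcp_pos: [0.6023, 0.2374, 0.0857]
eef_rot: [-179.9, -0.1, -9.0]
contact_force: [0.5, 0.4, -0.0]
gripper_width: 0.0007
```

>>> {"api": "servo_tool", "payload": {
  "targets": [
    {"dx": 0.2, "dy": 0, "dz": 0, "spin": 0, "grip": 0},
    {"dx": 0.2, "dy": 0, "dz": 0, "spin": 0, "grip": 0},
    {"dx": 0, "dy": 0, "dz": 0, "spin": 0, "grip": 0},
    {"dx": -2, "dy": 0.3, "dz": 0, "spin": 0, "grip": 0},
    {"dx": -4, "dy": 0.6, "dz": 3, "spin": 0, "grip": 0},
    {"dx": -6, "dy": 1, "dz": 7, "spin": 0, "grip": 0},
    {"dx": -9, "dy": 3, "dz": 11, "spin": 0, "grip": 0},
    {"dx": -12, "dy": 6, "dz": 13, "spin": 0, "grip": 0},
    {"dx": -15, "dy": 9, "dz": 13, "spin": 0, "grip": 0},
    {"dx": -18, "dy": 12, "dz": 13, "spin": 0, "grip": 0}
  ]
}}

```text
time_s: 33.22
tcp_pos: [0.4325, 0.3455, 0.2166]
eef_rot: [-179.8, -0.1, -9.0]
contact_force: [1.4, 1.5, -0.1]
gripper_width: 0.0003
```

>>> {"api": "servo_tool", "payload": {
  "targets": [
    {"dx": -2, "dy": 3.5, "dz": 0, "spin": 0, "grip": 0},
    {"dx": -4, "dy": 7, "dz": 0, "spin": 0, "grip": 0},
    {"dx": -6, "dy": 10.5, "dz": 0, "spin": 0, "grip": 0},
    {"dx": -8, "dy": 14, "dz": 0, "spin": 0, "grip": 0},
    {"dx": -10, "dy": 17.5, "dz": 0, "spin": 0, "grip": 0},
    {"dx": -11, "dy": 21, "dz": 0, "spin": 0, "grip": 0},
    {"dx": -12, "dy": 24, "dz": 0, "spin": 0, "grip": 0},
    {"dx": -12, "dy": 24, "dz": 0, "spin": 0, "grip": 0},
    {"dx": -12, "dy": 24, "dz": 0, "spin": 0, "grip": 0},
    {"dx": -12, "dy": 24, "dz": 0, "spin": 0, "grip": 0}
  ]
}}

```text
time_s: 34.05
tcp_pos: [0.3129, 0.5838, 0.2133]
eef_rot: [179.9, 0.0, -8.9]
contact_force: [0.7, -0.4, -0.0]
gripper_width: 0.0005
```

```bash
python3 st.py;python3 look.py l7
python3 - <<'E'
from h import *
t=r.capture("top")
cv2.imwrite("pics/c8.png",cv2.resize(t[178:270,145:310],(800,446),interpolation=cv2.INTER_CUBIC))
E
```

```text
34.05 tcp [0.3129 0.5838 0.2133] rackxy [-0.3992  0.4934] rpy [179.9   0.   -8.9] j [ 78.6  19.9  -2.1  -0.  -68.1   2.5] F [ 0.7 -0.4 -0. ] w 0.0005
```

View pics/l7.png

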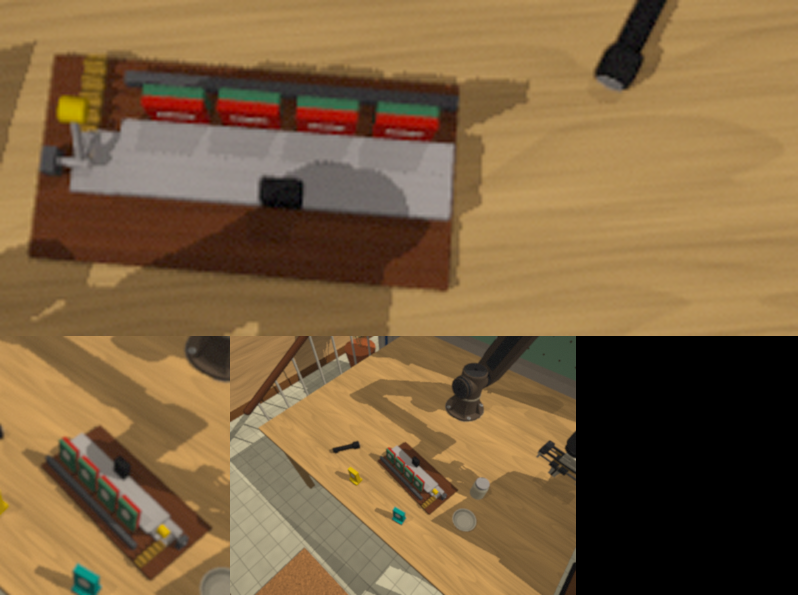

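View pics/c8.png

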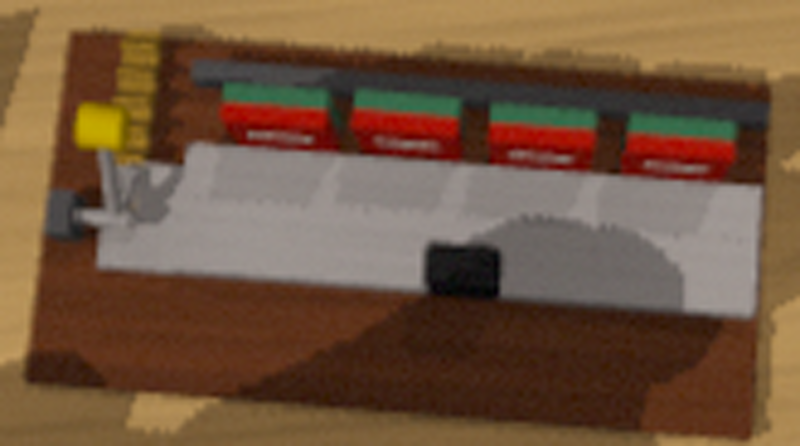

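The final crop matches the start: knob at (100,127), handle at (463,270) and lip edge are all where they were when the rack was locked. All four tallies have green to the hall, and the arm is clear, so I'm handing in.

```bash
python3 -c "
from plant import r
print(r.close_job())"
```

```text
the job is handed in; nothing more can be done
None
```

The job is done and handed in: four tallies were present, and all four now stand in the rack's channel with green to the hall and the rack locked. It took about 34 s of robot time.

- **Steps:** I flipped the pawl out and pulled the jaw back about 57 mm. I moved the ledge tally into the free slot and turned the two red-to-hall tallies by 180°. Then I pushed the jaw home to its stop and flipped the pawl back in.
- **Jaw:** it stopped at −73.6 mm, where it stood before I moved it, with the push force rising to about 16 N.
- **Last pictures:** the pawl knob and the jaw handle are at the same pixels as in the locked start picture. The torch, dish and jar look unmoved, and the look-alikes stand where they were. The arm is clear of everything.
- **Problems:** one early move call was refused because a field was missing, so nothing moved. My fitted rack frame was about 1.5–3 mm off along the rack's x axis, within the play. I saw no grip slip and no knocked tally.

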